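# Tighten the loose filler cap under the coolant tank's swarf cover

## Task

The screw cap in the filler of the coolant tank has been left loose. Swing the swarf cover right up and let go of it to be sure that it stays up by itself, then screw the cap clockwise fully home and close the cover again. Do not shove the tank along the bench, and leave the oil can, the grease tin and the spanner as they stand.

Things in the scene. Friction and masses are not known exactly. Their poses are not given: they have to be found in the camera images.
- coolant_tank: dark green metal tank, 210 x 200 mm, its flat deck 85 mm above the bench, about 5 kg, standing loose on rubber feet. Origin: centre of its underside; z up, its front (sight glass, drain plug) faces its own -x, the cover's hinge lies at the back (+x). The filler with the screw cap is in the middle of the deck, on the z axis.
- sight_glass (a point): middle of the sight glass on the tank's front face, at (-108, 55, 45) mm in the tank's frame; tells whether the tank has been shifted.
- cover_hinge (a point): middle of the cover's hinge axis, at (72, 0, 97) mm in the tank's frame; the axis runs along the tank's y. With the cover at angle q the middle of its handle (cover_bar) lies from here, in the tank's frame, at x = -130.5 cos q + 58.5 sin q, z = 130.5 sin q + 58.5 cos q (mm).
- swarf_cover (a joint): angle of the swarf cover, a bare sheet-metal hood 122 x 110 mm, 58 mm high over the deck, that hides the cap when shut: 0 = shut on the deck, grows as its front rises, 1.57 = upright, stop at 1.7 rad; starts at 0 to 0.25. A friction hinge (about 0.3 N m) holds it wherever it is left. Upright, all of it stands 60 mm or more behind the cap's axis.
- cover_bar (a point): middle of the cover's bow handle: a round steel bar of 12 mm diameter, along the tank's y, 60 mm clear between its two legs, standing 36 mm off the 45-degree sloped front of the cover, with room for a finger on both sides. It can be held from above at every angle of the cover and turns between the fingers.
- filler_cap (a joint): angle of the captive screw cap about the vertical: 0 = fully home at its stop, grows counter-clockwise seen from above as it unscrews (starts 1.5 to 2.85 rad loose; stop at 4.4). Clockwise tightens. Rises 0.95 mm per rad and stays where left (thread friction 0.15 N m). At home the pale line on its grip bar points to the tank's front (-x), at the dark pip on the filler flange.
- cap_grip (a point): middle of the cap's raised grip bar, on the cap's axis, 119 mm above the bench when home. Grey plastic cap: ribbed skirt 57 mm in diameter, 18 mm high; on it a grip bar 50 mm long, 14 mm wide, 20 mm above the skirt (its top 10 mm above this point). The bar runs along the point's x: the tank's x turned by the joint value.
- oil_can: green pump oil can, 68 x 87 mm, 167 mm high with its spout; origin under its middle. Bystander at the tank's right.
- grease_tin: round blue grease tin with a white lid, 73 mm diameter, 54 mm high; origin under its middle. Bystander at the tank's right front.
- spanner_17: steel combination spanner, 182 mm long, 8 mm thick, lying flat; origin under its middle. Bystander at the tank's left.

How it is judged:
On the way, in this order (a step that is already met when the one before it is completed fails the run):
1. the cover is swung up and, untouched by the robot, stands open by itself for half a second (value of joint swarf_cover above 1.3 rad and contact force between each of the fingers, the arm and coolant_tank below 0.1 N), for 0.5 s.
2. the cap is screwed fully home while the cover stands open (value of joint filler_cap below 0.12 rad and value of joint swarf_cover above 1 rad), for 0.2 s.
At the end, for the whole second after the job is handed in: The cap is fully home (within 0.12 rad of its stop), the cover is shut (within 0.06 rad), the tank stands level and at rest, within 35 mm of where it stood (value of joint swarf_cover below 0.06 rad and value of joint filler_cap below 0.12 rad and linear speed of coolant_tank below 0.01 m/s and angle between coolant_tank's own z axis and vertical below 0.03 rad); the robot touches nothing.
It fails at once if the tank is shoved or twisted by more than 35 mm (distance of any of coolant_tank, sight_glass from where it was at the start of the episode above 0.035 m).
It fails at once if the oil can, the grease tin or the spanner is moved by more than 30 mm or a vessel tipped (distance of any of oil_can, grease_tin, spanner_17 from where it was at the start of the episode above 0.03 m or angle between any of oil_can, grease_tin's own z axis and vertical above 0.4 rad).
It also fails if it takes over 72 s, if anything falls off the work surface, if the arm or the gripper's body presses on something with over 40 N, if the wrist force passes 120 N, or if a joint passes its speed limit or range.

## Robot

A 6-joint arm with a two-finger parallel gripper is mounted at the origin on a cart in front of the work surface, level with it; the furniture and walls round the work are solid. World frame = base frame: x ahead of the robot, y to its left, z up, the work surface at z = 0. Lengths are in m, angles in rad, forces in N, time in s.
With the tool pointing down it reaches from about 0.3 to 0.775 m from the base axis. Payload 14.6 kg.
Tool frame: the origin (TCP) lies at the very end of the fingers, on their centre line; the grasp point (between the pads) lies 19 mm behind it; z points along the fingers, y is the line along which they close (so a half turn about z gives the same grasp; the last joint's range is limited). The gripper opens to 94 mm and grips with 3 to 60 N. Pads are 16 mm wide; open, the fingers measure 119 mm over their backs; the gripper's body (75 mm by 177 mm) begins 78 mm behind the grasp point.
Start: joints at [1.176, 0.3, 1.521, -0, 1.321, -0.067], TCP at [0.177, 0.521, 0.205] pointing down, gripper open.
Joint ranges: [-3.03, 3.03], [-0.79, 2.21], [0.23, 2.52], [-1.04, 4.18], [0, 3.07], [-2.55, 2.55]. Speed limits (rad/s): [2.22, 2.22, 2.57, 3.14, 3.14, 3.14].

## Interface

Orientations are given as [roll, pitch, yaw] about the fixed x, y, z axes, in that order (R = Rz(yaw) Ry(pitch) Rx(roll)).
In Python, from station import ctrl, cams gives the robot as it stands. The module is installed in compiled form; this text tells all that it offers.
- The arm moves only by the tool arm_command, never from a script. Its argument "plan" is a list that holds one entry, the list of rows, each a list of 7 numbers: the shift along the tool's x, y, z in mm, then the turn, a rotation vector about the tool's x, y, z in rad, then the closure, from -1 (fully open) to 1 (shut). A call has 1 to 12 rows; each row is the pose to reach, as a shift and turn from the pose commanded when the call began, along the tool's axes at that moment; what a row does not reach only later rows make up. A row lasts 1/10 s, in which the tool goes at most 50 mm and 8.59 degrees, less where a joint would pass 70% of its speed; a pose out of reach is approached as far as the arm can. A call with a gripper value outside its range is refused whole. The fingers move at their own pace and stop on an object; "squeeze" is the grip in N (left out, the last holds). Time passes only in rows, so rows that repeat a pose let the fingers close. It gives the time, the measured TCP pose, the force, the opening and the grip force at its end, in the units of the state.
- ctrl.get_obs(): the state, without advancing time (a new reading comes with each control period).
- cams.camera(name): name is "scene" or "top" or "wrist"; returns (picture, depth): 420x560x3 uint8, blue, green, red; 420x560 float32, m along the optical axis (not along the pixel's ray), 0 where there is no reading.
- cams.camera_info(name): a dict with "fx", "fy", "cx", "cy" (pixels), "world_to_cam" (4x4, takes a point from world to camera coordinates). Camera axes: x right, y down, z forward; pixel columns grow to the right and rows downward; lengths in m; the calibration is good to about 2 mm. A picture is of the moment at which its call begins: read the wrist's pose just before it. camera_info takes no time and is no camera call; for the wrist camera it gives the pose at the moment of the call.
- ctrl.hand_in(): hands the job in; it is judged then, once.
The state is a dict: "time_s": time; "qpos": joint angles; "joint_vel": joint speeds; "tau": joint torques, N m; "ee_pos": TCP position; "eef_rot": TCP orientation; "force": force on the tool from outside, world axes, zero at the start; "moment": the same for the moment, N m; "grip_width": finger opening in m; "grip_force": force on a finger pad.
Only numpy, scipy, OpenCV 4.12 (cv2) and the standard library are available. Lean on these libraries where they do the work, as an engineer would, in place of code of your own. Each camera call takes 0.05 s, during which the arm holds its last target. There are 200 camera calls.

## Working session

There is one attempt and no reset: what is moved stays moved. The work goes in short steps, Python scripts to look and compute and a tool call to move; the robot and the scene stay as the last step left them, time stands still between calls to the robot, and variables do not carry over. Pictures are saved under pics/ and viewed, at most 10 in all, crops included, and the job is handed in when it is done.

Besides the shell and the picture viewer there is one more tool, called after "Emit:" by a JSON object that holds its "op" and its "data". arm_command: Moves the arm, as the interface text tells. Its arguments: {"type":"object","properties":{"plan":{"type":"array"},"squeeze":{"type":"number"}},"required":["plan"]}

```bash
mkdir -p pics
cat > h.py <<'E'
import numpy as np, cv2
from station import ctrl, cams
def world(name,depth,pts):
    i=cams.camera_info(name); T=np.linalg.inv(i["world_to_cam"]); out=[]
    for u,v in pts:
        z=depth[int(v),int(u)]
        out.append((T@[(u-i["cx"])/i["fx"]*z,(v-i["cy"])/i["fy"]*z,z,1])[:3])
    return np.array(out)
def proj(name,P):
    i=cams.camera_info(name); c=i["world_to_cam"]@np.append(P,1)
    return i["fx"]*c[0]/c[2]+i["cx"], i["fy"]*c[1]/c[2]+i["cy"]
E
python3 - <<'E'
from h import *
for n in("top","scene"):
    p,d=cams.camera(n); cv2.imwrite(f"pics/{n}0.png",p); np.save(f"{n}0.npy",d)
o=ctrl.get_obs();print({k:np.round(v,3) for k,v in o.items()})
E
```

```text
{'time_s': np.float64(0.1), 'qpos': array([ 1.176,  0.3  ,  1.522,  0.   ,  1.321, -0.067]), 'joint_vel': array([ 0.001, -0.001, -0.002, -0.   ,  0.002,  0.001]), 'tau': array([ 2.0000e-03, -5.3265e+01, -3.5328e+01,  7.1000e-02,  2.4000e-02,
       -0.0000e+00]), 'ee_pos': array([0.177, 0.52 , 0.205]), 'eef_rot': array([-3.141, -0.   ,  2.814]), 'force': array([ 0.378, -0.031, -0.218]), 'moment': array([-0.032,  0.005,  0.009]), 'grip_force': np.float64(0.0), 'grip_width': np.float64(0.094)}
```

View pics/top0.png

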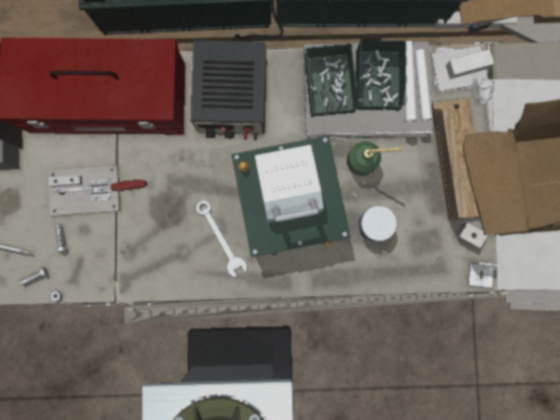

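View pics/scene0.png

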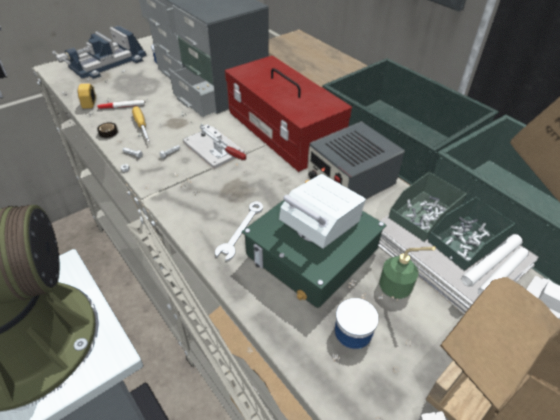

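The top view shows the tank with deck corners near (233,153), (328,138), (349,236) and (252,254). The hood is shut or nearly so, with its handle at about (270–322, 205–215). The oil can is at (365,157), the tin at (379,224) and the spanner at (220,238). Next I'll fit the deck and handle.

Run:
```python
from h import *
p=cv2.imread("pics/top0.png"); d=np.load("top00.npy") if 0 else np.load("top0.npy")
i=cams.camera_info("top"); T=np.linalg.inv(i["world_to_cam"])
V,U=np.mgrid[:420,:560]; 
W=np.stack([(U-i["cx"])/i["fx"]*d,(V-i["cy"])/i["fy"]*d,d,np.ones_like(d)],-1)@T.T
W=W[...,:3]; np.save("W.npy",W)
z=W[...,2]; roi=np.zeros(z.shape,bool); roi[128:262,225:355]=1
m=(roi&(abs(z-.085)<.012)); print(m.sum(), np.median(z[m]))
m2=(roi&(z>.075)&(z<.26)).astype(np.uint8)
n,l,s,c=cv2.connectedComponentsWithStats(m2); k=1+np.argmax(s[1:,4]); m2=(l==k)
# corners at deck by min-area rect of deck-height pixels
P=W[m2&(z<.1)][:,:2].astype(np.float32); r=cv2.minAreaRect(P*1000); print("deck",r, cv2.boxPoints(r))
# height map along the image column through hood
for v in range(140,240,4): print(v,[int(1000*z[v,u]) for u in range(250,332,6)])
print(world("top",d,[(233,153),(328,138),(349,236),(252,254)]).round(3))
c=cv2.resize(p[130:260,220:360],None,fx=5.5,fy=4.6,interpolation=cv2.INTER_CUBIC)
c=cv2.resize(p[135:260,225:357],None,fx=4.8,fy=4.8,interpolation=cv2.INTER_CUBIC)
cv2.imwrite("pics/crop0.png",c[:600])
```

```text
6493 0.08537717080470864
deck ((537.2780151367188, -165.73773193359375), (219.5062713623047, 204.58004760742188), 9.487452507019043) [[ 412.16547   -82.93764 ]
 [ 445.88678  -284.7194  ]
 [ 662.39056  -248.53783 ]
 [ 628.66925   -46.756073]]
140 [-1, 0, 0, 0, 4, -2, -1, 0, 2, 86, 87, 85, 82, 84]
144 [-2, 0, 1, 3, -2, 86, 85, 80, 82, 78, 84, 84, 84, 86]
148 [0, -3, 88, 84, 84, 87, 86, 140, 143, 141, 139, 85, 83, 86]
152 [89, 85, 83, 94, 142, 141, 141, 145, 145, 141, 141, 86, 85, 84]
156 [84, 144, 145, 141, 145, 139, 143, 147, 144, 148, 147, 85, 84, 84]
160 [1147, 143, 145, 145, 145, 144, 146, 148, 149, 146, 147, 85, 84, 83]
164 [83, 143, 146, 145, 146, 148, 147, 149, 147, 148, 149, 86, 84, 85]
168 [83, 88, 144, 147, 147, 148, 149, 151, 149, 145, 148, 85, 86, 82]
172 [84, 85, 146, 149, 148, 146, 154, 149, 149, 151, 152, 151, 90, 84]
176 [85, 83, 145, 148, 147, 150, 149, 152, 152, 151, 153, 151, 83, 85]
180 [84, 87, 153, 152, 150, 150, 151, 152, 155, 154, 153, 154, 87, 81]
184 [85, 87, 154, 149, 156, 151, 150, 153, 155, 150, 156, 156, 84, 85]
188 [83, 1147, 150, 151, 154, 154, 156, 156,
[... 224 characters left out ...]
4, 149, 80, 83]
204 [85, 83, 83, 153, 151, 146, 150, 147, 150, 144, 156, 164, 84, 88]
208 [90, 83, 82, 147, 156, 146, 144, 141, 143, 140, 137, 177, 128, 88]
212 [85, 88, 84, 144, 166, 138, 136, 178, 182, 182, 180, 179, 84, 87]
216 [85, 84, 84, 139, 176, 178, 180, 180, 178, 80, 85, 87, 87, 82]
220 [84, 82, 86, 115, 107, 181, 87, 88, 87, 86, 84, 90, 86, 85]
224 [87, 80, 84, 85, 85, 82, 80, 84, 85, 84, 85, 88, 87, 85]
228 [86, 85, 86, 82, 87, 1147, 85, 89, 86, 86, 82, 83, 84, 90]
232 [87, 81, 84, 87, 82, 85, 86, 82, 86, 84, 82, 84, 86, 83]
236 [84, 87, 88, 83, 87, 84, 86, 87, 84, 83, 80, 84, 85, 86]
[[ 0.628 -0.052  0.082]
 [ 0.654 -0.248  0.086]
 [ 0.452 -0.283  0.085]
 [ 0.421 -0.087  0.087]]
```

View pics/crop0.png

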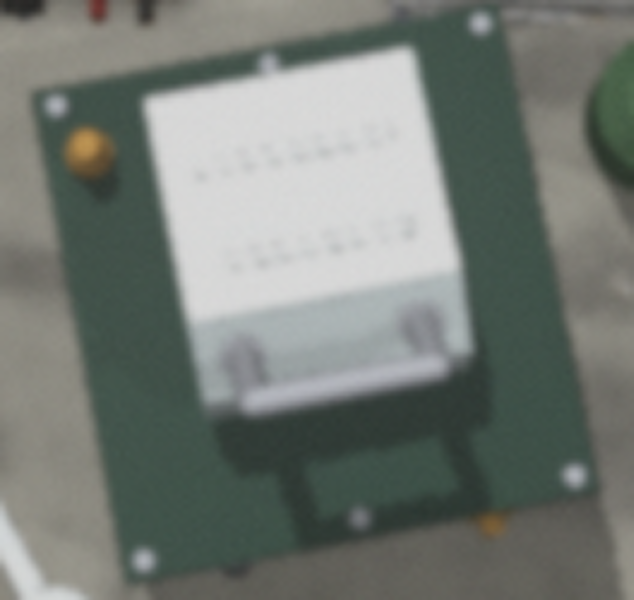

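```bash
cat >> h.py <<'E'
from scipy.spatial.transform import Rotation as Ro
def rows(pos,ya,g,ref=None):
    "rows from measured (or ref=(pos,ya)) pose to tool-down poses with tool-y world angle ya (deg)"
    o=ctrl.get_obs(); p0=o["ee_pos"]; R0=Ro.from_euler("xyz",o["eef_rot"])
    if ref: p0=np.array(ref[0]); R0=Ro.from_euler("xyz",[np.pi,0,np.radians(ref[1]+90)])
    for p,a in zip(np.atleast_2d(pos),np.broadcast_to(ya,len(np.atleast_2d(pos)))):
        R=Ro.from_euler("xyz",[np.pi,0,np.radians(a+90)])
        d=R0.inv().apply(np.array(p)-p0)*1000; w=(R0.inv()*R).as_rotvec()
        print([*map(float,d.round(1)),*map(float,w.round(3)),g])
E
python3 - <<'E'
from h import *
W=np.load("W.npy");z=W[...,2];m=np.zeros(z.shape,bool);m[200:226,265:330]=1
B=W[m&(z>.170)&(z<.19)];print(len(B),B.mean(0),np.percentile(B[:,2],[10,50,90]))
r=cv2.minAreaRect((B[:,:2]*1000).astype(np.float32));print(r)
# deck side-edge fit
m=np.zeros(z.shape,bool);m[128:262,225:355]=1
P=W[m&(z>.078)&(z<.094)][:,:2]*1000
for a in (9,9.5,10,10.5):
    c,s=np.cos(np.radians(a)),np.sin(np.radians(a));X=P@[c,s];Y=P@[-s,c]
    e=[np.percentile(X,.3),np.percentile(X,99.7),np.percentile(Y,.3),np.percentile(Y,99.7)]
    mx,my=(e[0]+e[1])/2,(e[2]+e[3])/2
    print(a,np.round(e,1),e[1]-e[0],e[3]-e[2],c*mx-s*my,s*mx+c*my)
rows([[.491,-.1745,.26]],9.5,.4)
E
```

```text
314 [ 0.4926609  -0.17269303  0.17968812] [0.17581548 0.18014847 0.1829814 ]
((494.9071960449219, -172.64382934570312), (17.345766067504883, 82.79853820800781), 9.60141372680664)
9 [ 399.9  652.3 -349.3 -145.9] 252.38391472456283 203.46236056748 558.3765249591063 -162.24362533465245
9.5 [ 397.9  650.7 -353.5 -150.5] 252.73282379445664 203.03391717202442 558.6899222111931 -161.99125331821818
10 [ 395.7  649.  -357.9 -154.8] 253.2748117607411 203.15507763030527 558.893476134971 -161.76402491171928
10.5 [ 393.1  647.2 -362.6 -158.8] 254.11174881329475 203.8038332568215 558.9372700408303 -161.55502744108094
[-521.0, -556.9, -54.5, -0.001, 0.0, 1.077, 0.4]
```

Emit:
{"op": "arm_command", "data": {"plan": [[[-521,-558,-55,0,0,1.077,0.4],[-521,-558,-55,0,0,1.077,0.4],[-521,-558,-55,0,0,1.077,0.4],[-521,-558,-55,0,0,1.077,0.4],[-521,-558,-55,0,0,1.077,0.4],[-521,-558,-55,0,0,1.077,0.4],[-521,-558,-55,0,0,1.077,0.4],[-521,-558,-55,0,0,1.077,0.4],[-521,-558,-55,0,0,1.077,0.4],[-521,-558,-55,0,0,1.077,0.4],[-521,-558,-55,0,0,1.077,0.4],[-521,-558,-55,0,0,1.077,0.4]]], "squeeze": 12}}

```text
time_s: 1.3
ee_pos: [0.4232, -0.0271, 0.2487]
eef_rot: [3.141, 0.0, 1.736]
force: [1.0, 0.8, 0.8]
grip_width: 0.0285
grip_force: 0.0
```

Run:
```python
from h import *
print(ctrl.get_obs()["qpos"].round(3)); rows([[.4927,-.173,.24]],9.5,.4)
```

```text
[-0.15  -0.021  1.785  0.     1.378 -0.316]
[-155.4, 44.5, 8.7, 0.0, 0.0, -0.0, 0.4]
```

Emit:
{"op": "arm_command", "data": {"plan": [[[-50,15,0,0,0,0,0.4],[-100,29,0,0,0,0,0.4],[-130,37,0,0,0,0,0.4],[-130,37,0,0,0,0,0.4],[-130,37,0,0,0,0,0.4],[-130,37,0,0,0,0,0.4]]]}}

```text
time_s: 1.9
ee_pos: [0.4806, -0.1462, 0.2485]
eef_rot: [-3.141, -0.0, 1.738]
force: [-0.1, -0.1, -0.4]
grip_width: 0.0282
grip_force: 0.0
```

Run:
```python
from h import *
o=ctrl.get_obs();print(o["joint_vel"].round(3)); rows([[.4927,-.173,.160]],9.5,.4)
p,d=cams.camera("wrist");cv2.imwrite("pics/w1.png",p)
print(proj("wrist",[.4927,-.173,.180]),proj("wrist",o["ee_pos"]))
```

```text
[ 0.009 -0.009  0.     0.002  0.    -0.003]
[-28.5, 7.5, 88.5, -0.0, -0.0, 0.001, 0.4]
(np.float64(299.15489527843994), np.float64(251.01489230275516)) (np.float64(290.0542168932626), np.float64(253.40182190341062))
```

View pics/w1.png

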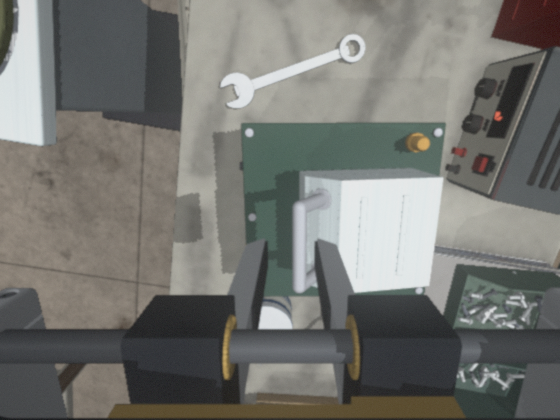

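The wrist view shows the bar running (300,205)–(300,290). The predicted middle (299,251) agrees, and the bar is parallel to the fingers. I'll shift over it, go down and close.

Emit:
{"op": "arm_command", "data": {"plan": [[[-15,5,0,0,0,0,0.4],[-28,8,20,0,0,0,0.4],[-28,8,45,0,0,0,0.4],[-28,8,70,0,0,0,0.4],[-28,8,88,0,0,0,0.4],[-28,8,88,0,0,0,0.4],[-28,8,88,0,0,0,1],[-28,8,88,0,0,0,1],[-28,8,88,0,0,0,1],[-28,8,88,0,0,0,1]]]}}

```text
time_s: 2.95
ee_pos: [0.4924, -0.1734, 0.1618]
eef_rot: [-3.14, 0.0, 1.737]
force: [-12.6, -0.2, 7.7]
grip_width: 0.0115
grip_force: 12.0
```

Run:
```python
from h import *
o=ctrl.get_obs();print(o["ee_pos"],o["grip_width"],o["grip_force"],o["force"])
a=np.radians(9.5); q0=.155
f=lambda q:np.array([(-130.5*np.cos(q)+58.5*np.sin(q)),130.5*np.sin(q)+58.5*np.cos(q)])
for q in np.arange(.155,1.70,.07): print(round(q,2),(f(q)-f(q0)).round(1))
```

```text
[ 0.49243056 -0.17343254  0.16179044] 0.011539180070569185 11.999705582857132 [-12.61675262  -0.22525501   7.71444199]
0.16 [0. 0.]
0.22 [5.7 8.2]
0.3 [12. 16.]
0.36 [18.9 23.3]
0.44 [26.2 30.1]
0.5 [34.  36.4]
0.58 [42.2 42.1]
0.64 [50.8 47.3]
0.72 [59.7 51.8]
0.79 [68.9 55.7]
0.86 [78.4 58.9]
0.92 [88.1 61.5]
1.0 [97.9 63.4]
1.07 [107.9  64.6]
1.14 [117.8  65.1]
1.2 [127.9  64.8]
1.28 [137.8  63.9]
1.35 [147.7  62.3]
1.42 [157.4  60.1]
1.48 [167.   57.1]
1.56 [176.3  53.5]
1.63 [185.4  49.2]
1.7 [194.1  44.3]
```

Emit:
{"op": "arm_command", "data": {"plan": [[[0,5,-8,0,0,0,1],[0,11,-16,0,0,0,1],[0,18,-23,0,0,0,1],[0,25,-30,0,0,0,1],[0,33,-36,0,0,0,1],[0,41,-42,0,0,0,1],[0,50,-47,0,0,0,1],[0,59,-52,0,0,0,1],[0,68,-56,0,0,0,1],[0,77,-59,0,0,0,1],[0,87,-62,0,0,0,1],[0,97,-63,0,0,0,1]]]}}

```text
time_s: 4.15
ee_pos: [0.5895, -0.1575, 0.2258]
eef_rot: [3.14, 0.002, 1.737]
force: [-4.5, -1.3, 9.9]
grip_width: 0.0114
grip_force: 12.0
```

Emit:
{"op": "arm_command", "data": {"plan": [[[0,10,-1,0,0,0,1],[0,20,-2,0,0,0,1],[0,30,-2,0,0,0,1],[0,40,-1,0,0,0,1],[0,50,1,0,0,0,1],[0,60,3,0,0,0,1],[0,69,6,0,0,0,1],[0,79,10,0,0,0,1],[0,87,14,0,0,0,1],[0,92,17,0,0,0,1],[0,94,18,0,0,0,1],[0,94,18,0,0,0,1]]]}}

```text
time_s: 5.35
ee_pos: [0.6826, -0.1416, 0.2056]
eef_rot: [3.14, 0.0, 1.737]
force: [5.3, 0.2, 3.1]
grip_width: 0.0118
grip_force: 12.0
```

Emit:
{"op": "arm_command", "data": {"plan": [[[0,0,0,0,0,0,0.4],[0,0,0,0,0,0,0.4],[0,0,0,0,0,0,0.4],[0,0,-30,0,0,0,0.4],[0,0,-70,0,0,0,0.4],[0,0,-90,0,0,0,0.4],[0,-50,-95,0,0,0.14,0.4],[0,-100,-95,0,0,0.28,0.4],[0,-150,-95,0,0,0.42,0.4],[0,-190,-95,0,0,0.56,0.4],[0,-190,-95,0,0,0.6,0.4],[0,-190,-95,0,0,0.6,0.4]]]}}

```text
time_s: 6.55
ee_pos: [0.4937, -0.1733, 0.3013]
eef_rot: [3.141, -0.0, 1.135]
force: [0.2, 0.5, -0.1]
grip_width: 0.0283
grip_force: 0.0
```

Run:
```python
from h import *
o=ctrl.get_obs();print(o["ee_pos"],o["eef_rot"],o["qpos"])
p,d=cams.camera("wrist");cv2.imwrite("pics/w2.png",p);np.save("w2.npy",d)
i=cams.camera_info("wrist");np.save("w2T.npy",i["world_to_cam"])
for P in([.539,-.1655,.13],): print(proj("wrist",P))
```

```text
[ 0.49373873 -0.173306    0.30126881] [ 3.14050462e+00 -1.27891976e-04  1.13542494e+00] [-4.07624468e-01  1.83154491e-01  1.44480820e+00  9.78230225e-05
  1.51253880e+00  2.77413422e-02]
(np.float64(324.6638539545247), np.float64(168.03617696041582))
```

View pics/w2.png

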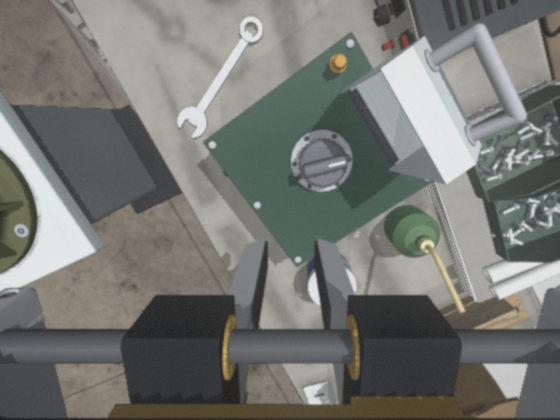

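The cover stands upright by itself, with the cap at about (322,162). The pale line runs from (330,164) to (346,160), pointing to the back right.

Run:
```python
from h import *
d=np.load("w2.npy");i=cams.camera_info("wrist");T=np.linalg.inv(np.load("w2T.npy"))
V,U=np.mgrid[:420,:560]
W=(np.stack([(U-i["cx"])/i["fx"]*d,(V-i["cy"])/i["fy"]*d,d,np.ones_like(d)],-1)@T.T)[...,:3]
z=W[...,2];m=np.zeros(z.shape,bool);m[125:198,285:360]=1
B=W[m&(z>.118)&(z<.15)];r=cv2.minAreaRect((B[:,:2]*1000).astype(np.float32))
print("bar",len(B),B.mean(0),np.percentile(B[:,2],[10,50,90]),r)
S=W[m&(z>.100)];print("cap",cv2.minEnclosingCircle((S[:,:2]*1000).astype(np.float32)))
a,b=W[170,303],W[160,346];print(a,b)
v=(b-a)[:2];print("line world deg",np.degrees(np.arctan2(v[1],v[0])), "q deg",(np.degrees(np.arctan2(v[1],v[0]))-189.5)%360)
print("handle",W[85,498],W[35,460])
c,s=np.cos(np.radians(9.5)),np.sin(np.radians(9.5))
m=np.zeros(z.shape,bool);m[20:190,340:480]=1;P=W[m&(z>.1)]-[.539,-.1655,0]
print("cover min tank-x",np.percentile(P@[c,s,0],[1,5]),"zmax",np.percentile(P[:,2],[90,98,99.5]))
h=P[P[:,2]>.2];print(np.percentile(h@[c,s,0],[1,5,50]))
k=cv2.imread("pics/w2.png")[120:205,280:365];cv2.imwrite("pics/w2c.png",cv2.resize(k,None,fx=6,fy=6,interpolation=cv2.INTER_CUBIC))
```

```text
bar 606 [ 0.5394601  -0.16270839  0.13050741] [0.12792973 0.13126185 0.13272411] ((539.4815063476562, -163.82688903808594), (14.238518714904785, 49.81161880493164), 79.77536010742188)
cap ((535.7645263671875, -146.39797973632812), 46.912010192871094)
[ 0.51644488 -0.157388    0.13040249] [ 0.56379392 -0.16739938  0.12887454]
line world deg -11.938669528734264 q deg 158.56133047126573
handle [ 0.67937935 -0.14505823  0.22392288] [ 0.66716065 -0.10013851  0.21639705]
cover min tank-x [0.01396744 0.06986896] zmax [0.21552359 0.22291883 0.48091293]
[8.16387902e-05 7.73734541e-02 9.69268941e-02]
```

View pics/w2c.png

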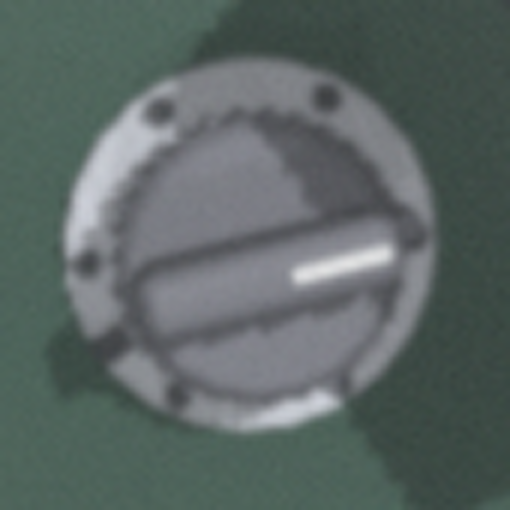

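Run:
```python
from h import *
c=np.array([.5395,-.164]); A=np.radians(9.5); X=np.array([np.cos(A),np.sin(A)]);Y=np.array([-X[1],X[0]])
def peg(al,gap=0,r=18):
    a=np.radians(al);e=np.array([np.cos(a),np.sin(a)]);n=np.array([-e[1],e[0]])
    return r*e+(7+gap+8*abs(n[0])+12.5*abs(n[1]))*n
s=peg(-20,5);print("start tank",s)
w=c+(s[0]*X+s[1]*Y)/1000
rows([[*w,.25],[*w,.117]],-80.5,1)
for al in range(-20,-185,-7): p=peg(al)-s;print(al,"tool xy",p[0].round(1),(-p[1]).round(1))
```

```text
start tank [25.97195368 18.72887708]
[57.4, 48.0, 50.9, 0.0, -0.0, 0.972, 1]
[57.4, 47.9, 183.9, 0.0, -0.0, 0.972, 1]
-20 tool xy -1.7 4.7
-27 tool xy -0.1 7.5
-34 tool xy 1.2 10.7
-41 tool xy 1.8 14.2
-48 tool xy 1.9 17.8
-55 tool xy 1.3 21.6
-62 tool xy 0.1 25.3
-69 tool xy -1.8 28.7
-76 tool xy -4.4 31.9
-83 tool xy -7.4 34.6
-90 tool xy -11.0 36.7
-97 tool xy -11.8 38.6
-104 tool xy -13.1 40.5
-111 tool xy -14.7 42.3
-118 tool xy -16.8 44.0
-125 tool xy -19.3 45.4
-132 tool xy -22.2 46.4
-139 tool xy -25.3 46.9
-146 tool xy -28.7 46.9
-153 tool xy -32.1 46.3
-160 tool xy -35.5 45.1
-167 tool xy -38.8 43.2
-174 tool xy -41.8 40.8
-181 tool xy -44.3 38.0
```

Emit:
{"op": "arm_command", "data": {"plan": [[[57,48,51,0,0,0.972,1],[57,48,51,0,0,0.972,1],[57,48,51,0,0,0.972,1],[57,48,51,0,0,0.972,1],[57,48,51,0,0,0.972,1],[57,48,51,0,0,0.972,1],[57,48,51,0,0,0.972,1],[57,48,51,0,0,0.972,1],[57,48,110,0,0,0.972,1],[57,48,150,0,0,0.972,1],[57,48,184,0,0,0.972,1],[57,48,184,0,0,0.972,1]]]}}

```text
time_s: 7.8
ee_pos: [0.5611, -0.141, 0.1128]
eef_rot: [-3.139, 0.004, 0.169]
force: [0.4, 0.7, -0.1]
grip_width: 0.0005
grip_force: 0.0
```

Emit:
{"op": "arm_command", "data": {"plan": [[[0,0,-3,0,0,0,1],[-1,4,-3,0,0,0,1],[0,7,-3,0,0,0,1],[1,11,-3,0,0,0,1],[2,14,-3,0,0,0,1],[2,18,-3,0,0,0,1],[1,22,-3,0,0,0,1],[0,25,-3,0,0,0,1],[-2,29,-3,0,0,0,1],[-4,32,-3,0,0,0,1],[-7,35,-3,0,0,0,1],[-11,37,-3,0,0,0,1]]]}}

```text
time_s: 9.0
ee_pos: [0.558, -0.1796, 0.1201]
eef_rot: [-3.141, -0.002, 0.166]
force: [7.1, 6.6, -5.0]
grip_width: 0.0005
grip_force: 3.9
```

Emit:
{"op": "arm_command", "data": {"plan": [[[-1,2,1,0,0,0,1],[-2,4,2,0,0,0,1],[-4,6,2,0,0,0,1],[-6,7,2,0,0,0,1],[-8,9,2,0,0,0,1],[-11,10,2,0,0,0,1],[-14,10,2,0,0,0,1],[-18,10,2,0,0,0,1],[-21,9,2,0,0,0,1],[-25,8,2,0,0,0,1],[-28,6,2,0,0,0,1],[-31,4,2,0,0,0,1]]]}}

```text
time_s: 10.2
ee_pos: [0.5284, -0.1899, 0.1188]
eef_rot: [3.139, -0.004, 0.165]
force: [4.6, -6.3, -0.4]
grip_width: 0.0003
grip_force: 3.2
```

Emit:
{"op": "arm_command", "data": {"plan": [[[-2,-2,0,0,0,0,1],[-2,-3,0,0,0,0,1],[-2,-4,0,0,0,0,1],[-2,-4,0,0,0,0,1]]]}}

```text
time_s: 10.6
ee_pos: [0.5252, -0.1867, 0.1186]
eef_rot: [3.139, -0.002, 0.165]
force: [1.8, -7.1, -0.6]
grip_width: 0.0005
grip_force: 3.4
```

Emit:
{"op": "arm_command", "data": {"plan": [[[0,5,0,0,0,0,1],[0,5,-30,0,0,0,1],[18,-20,-40,0,0,0,-0.06],[18,-20,-40,0,0,0,-0.06],[18,-20,-40,0,0,0,-0.06],[18,-20,-20,0,0,0,-0.06],[18,-20,2,0,0,0,-0.06],[18,-20,2,0,0,0,-0.06],[18,-20,2,0,0,0,1],[18,-20,2,0,0,0,1],[18,-20,2,0,0,0,1],[18,-20,2,0,0,0,1]]], "squeeze": 30}}

```text
time_s: 11.8
ee_pos: [0.5393, -0.1628, 0.1163]
eef_rot: [3.141, -0.001, 0.165]
force: [-0.4, 0.0, 0.1]
grip_width: 0.02
grip_force: 0.0
```

Emit:
{"op": "arm_command", "data": {"plan": [[[0,0,0,0,0,0,1],[0,0,0,0,0,0,1],[0,0,0,0,0,0,1],[0,0,0,0,0,0.03,1],[0,0,0,0,0,0.06,1],[0,0,0,0,0,0.08,1],[0,0,0,0,0,0.08,1]]]}}

```text
time_s: 12.5
ee_pos: [0.5395, -0.1642, 0.1163]
eef_rot: [3.138, -0.002, 0.084]
force: [2.0, -10.6, -0.4]
grip_width: 0.0143
grip_force: 30.6
```

Run:
```python
from h import *
o=ctrl.get_obs();print(o["ee_pos"],o["eef_rot"],o["force"],o["moment"],o["grip_width"])
```

```text
[ 0.53954907 -0.16417414  0.11627421] [ 3.13845246e+00 -1.65636405e-03  8.43605789e-02] [  2.04464373 -10.55455341  -0.37149634] [-1.86136276 -0.25282419  0.49228114] 0.014259851967870949
```

Emit:
{"op": "arm_command", "data": {"plan": [[[0,0,0,0,0,0,0.3],[0,0,0,0,0,0,0.3],[0,0,0,0,0,0,0.3],[0,0,-40,0,0,0,0.3],[0,0,-90,0,0,0,0.3],[-40,0,-140,0,0,-0.14,0.3],[-80,0,-180,0,0,-0.28,0.3],[-80,0,-180,0,0,-0.43,0.3],[-80,0,-180,0,0,-0.57,0.3],[-80,0,-180,0,0,-0.7,0.3],[-80,0,-180,0,0,-0.7,0.3],[-80,0,-180,0,0,-0.7,0.3]]]}}

```text
time_s: 13.7
ee_pos: [0.4593, -0.1693, 0.2955]
eef_rot: [-3.141, 0.0, 0.781]
force: [-0.1, 0.5, -0.2]
grip_width: 0.0333
grip_force: 0.0
```

Run:
```python
from h import *
o=ctrl.get_obs();print(o["ee_pos"],o["eef_rot"])
i=cams.camera_info("wrist");p,d=cams.camera("wrist");T=np.linalg.inv(i["world_to_cam"])
V,U=np.mgrid[:420,:560]
W=(np.stack([(U-i["cx"])/i["fx"]*d,(V-i["cy"])/i["fy"]*d,d,np.ones_like(d)],-1)@T.T)[...,:3]
z=W[...,2];m=(abs(W[...,0]-.5395)<.032)&(abs(W[...,1]+.164)<.032)
B=W[m&(z>.118)&(z<.15)];r=cv2.minAreaRect((B[:,:2]*1000).astype(np.float32))
print("bar",len(B),r,np.percentile(B[:,2],[10,50,90]))
u,v=map(int,proj("wrist",[.5395,-.164,.12]));print(u,v)
Pf=proj("wrist",[.5395-.034*.986,-.164-.034*.165,.095]);print("front flange px",Pf)
# tank yaw: deck rect
m=(abs(W[...,0]-.54)<.16)&(abs(W[...,1]+.164)<.16)&(abs(z-.085)<.006)
print("deck",cv2.minAreaRect((W[m][:,:2]*1000).astype(np.float32)))
k=cv2.resize(p[max(v-65,0):v+65,max(u-65,0):u+65],None,fx=4.5,fy=4.5,interpolation=cv2.INTER_CUBIC);cv2.imwrite("pics/w3c.png",k)
cv2.imwrite("pics/w3.png",p);np.save("W3.npy",W)
```

```text
[ 0.45933529 -0.16928603  0.29548188] [-3.14135943e+00  1.61532955e-05  7.81095163e-01]
bar 654 ((538.9440307617188, -163.9197998046875), (49.73981475830078, 14.24795913696289), 9.509490013122559) [0.12627203 0.12906819 0.13047244]
339 135
front flange px (np.float64(319.08824408039646), np.float64(158.0119796831611))
deck ((549.33203125, -198.17459106445312), (223.5186767578125, 274.93170166015625), 9.631312370300293)
```

View pics/w3c.png

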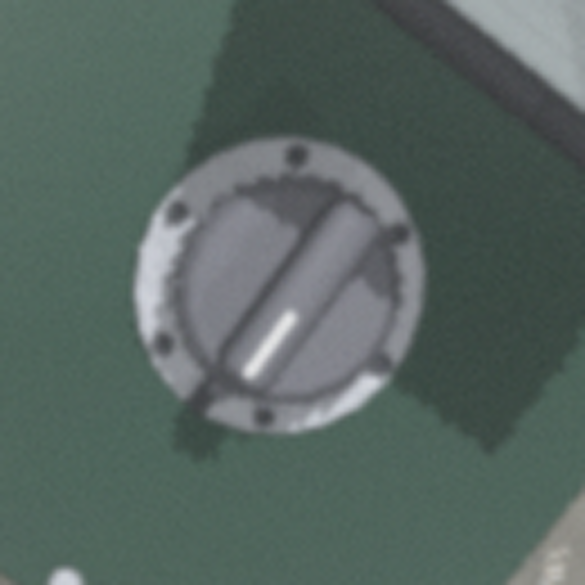

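View pics/w3.png

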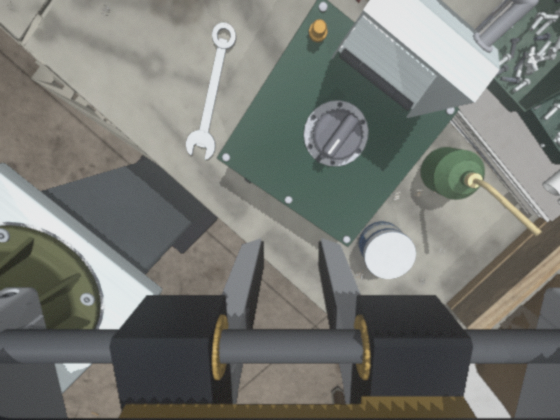

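The cap is home: bar angle 9.5°, equal to the tank yaw, with the line at the pip and the top at z=0.129. The cover is still up, the tank has not moved, and I'll now close the cover.

Run:
```python
from h import *
rows([[.6826,-.1416,.30],[.6826,-.1416,.206]],9.5,.4)
```

```text
[178.0, 137.5, -4.6, -0.0, -0.0, -0.955, 0.4]
[178.0, 137.6, 89.4, -0.0, -0.0, -0.955, 0.4]
```

Emit:
{"op": "arm_command", "data": {"plan": [[[178,137.5,-5,0,0,-0.955,0.4],[178,137.5,-5,0,0,-0.955,0.4],[178,137.5,-5,0,0,-0.955,0.4],[178,137.5,-5,0,0,-0.955,0.4],[178,137.5,-5,0,0,-0.955,0.4],[178,137.5,-5,0,0,-0.955,0.4],[178,137.5,-5,0,0,-0.955,0.4],[178,137.5,-5,0,0,-0.955,0.4],[178,137.5,-5,0,0,-0.955,0.4],[178,137.5,25,0,0,-0.955,0.4],[178,137.5,60,0,0,-0.955,0.4],[178,137.5,89,0,0,-0.955,0.4]]], "squeeze": 12}}

```text
time_s: 14.95
ee_pos: [0.682, -0.1409, 0.2049]
eef_rot: [-3.141, -0.0, 1.737]
force: [0.4, -0.4, 0.5]
grip_width: 0.0282
grip_force: 0.0
```

Emit:
{"op": "arm_command", "data": {"plan": [[[0,0,0,0,0,0,0.4],[0,0,0,0,0,0,1],[0,0,0,0,0,0,1],[0,0,0,0,0,0,1],[0,0,0,0,0,0,1]]]}}

```text
time_s: 15.45
ee_pos: [0.6832, -0.1411, 0.2087]
eef_rot: [3.138, 0.001, 1.74]
force: [1.9, 0.9, 5.3]
grip_width: 0.0113
grip_force: 12.0
```

Emit:
{"op": "arm_command", "data": {"plan": [[[0,-6,-4,0,0,0,1],[0,-15,-8,0,0,0,1],[0,-25,-12,0,0,0,1],[0,-34,-15,0,0,0,1],[0,-44,-17,0,0,0,1],[0,-54,-18,0,0,0,1],[0,-64,-19,0,0,0,1],[0,-74,-19,0,0,0,1],[0,-84,-19,0,0,0,1],[0,-94,-18,0,0,0,1],[0,-103,-16,0,0,0,1],[0,-113,-13,0,0,0,1]]]}}

```text
time_s: 16.65
ee_pos: [0.5712, -0.1599, 0.221]
eef_rot: [3.139, 0.001, 1.74]
force: [0.0, 2.9, 6.6]
grip_width: 0.0112
grip_force: 12.0
```

Emit:
{"op": "arm_command", "data": {"plan": [[[0,-9.5,3,0,0,0,1],[0,-19,7,0,0,0,1],[0,-28,12,0,0,0,1],[0,-36,17,0,0,0,1],[0,-44,22.5,0,0,0,1],[0,-52,29,0,0,0,1],[0,-59.5,35.5,0,0,0,1],[0,-66.5,43,0,0,0,1],[0,-72.5,50.5,0,0,0,1],[0,-78.5,59,0,0,0,1],[0,-84,68,0,0,0,1],[0,-88,76,0,0,0,1]]]}}

```text
time_s: 17.85
ee_pos: [0.4837, -0.1748, 0.1426]
eef_rot: [-3.141, -0.0, 1.74]
force: [-0.2, 1.3, 1.7]
grip_width: 0.0116
grip_force: 12.0
```

Push down a few millimetres against the stop, then release and rise.

Emit:
{"op": "arm_command", "data": {"plan": [[[0,-2,4,0,0,0,1],[0,-3,8,0,0,0,1],[0,-3,10,0,0,0,1],[0,-3,10,0,0,0,1]]]}}

```text
time_s: 18.25
ee_pos: [0.4818, -0.1759, 0.1348]
eef_rot: [3.14, 0.002, 1.74]
force: [-4.3, -0.7, 13.5]
grip_width: 0.0112
grip_force: 12.0
```

Emit:
{"op": "arm_command", "data": {"plan": [[[0,0,0,0,0,0,0.4],[0,0,0,0,0,0,0.4],[0,0,0,0,0,0,0.4],[0,0,-40,0,0,0,0.4],[0,0,-80,0,0,0,0.4],[0,0,-110,0,0,0,0.4],[50,-10,-130,0,0,0,0.4],[100,-20,-130,0,0,0,0.4],[150,-20,-130,0,0,0,0.4],[200,-20,-130,0,0,0,0.4],[250,-20,-130,0,0,0,0.4],[250,-20,-130,0,0,0,0.4]]]}}

```text
time_s: 19.45
ee_pos: [0.4185, 0.0717, 0.2636]
eef_rot: [3.141, -0.001, 1.745]
force: [-0.1, 0.2, -0.5]
grip_width: 0.028
grip_force: 0.0
```

Run:
```python
from h import *
print(ctrl.get_obs()["ee_pos"])
p,d=cams.camera("top");i=cams.camera_info("top");T=np.linalg.inv(i["world_to_cam"]);cv2.imwrite("pics/top9.png",p)
V,U=np.mgrid[:420,:560]
W=(np.stack([(U-i["cx"])/i["fx"]*d,(V-i["cy"])/i["fy"]*d,d,np.ones_like(d)],-1)@T.T)[...,:3]
A=np.radians(9.5);c=np.array([.5392,-.1640]);q=W[...,:2]-c
tx=q@[np.cos(A),np.sin(A)];ty=q@[-np.sin(A),np.cos(A)];z=W[...,2]
for n,WW in(("now",W),("before",np.load("W.npy"))):
    q=WW[...,:2]-c;tx=q@[np.cos(A),np.sin(A)];ty=q@[-np.sin(A),np.cos(A)];z=WW[...,2]
    m=(tx>-10)&(tx<50)&(abs(ty)<45)&(z>.12)&(z<.2);f=np.polyfit(tx[m],z[m],1);print(n,m.sum(),"slope q",-f[0]*1000,"z",f[1])
    b=(tx<-40)&(tx>-80)&(abs(ty)<25)&(z>.12)&(z<.2);print("bar z",np.percentile(z[b],[50,90]),tx[b].mean())
    m=(abs(tx)<130)&(abs(ty)<125)&(abs(z-.085)<.006)
m=(abs(tx)<130)
```

```text
[0.41852872 0.07168347 0.2636381 ]
now 22796 slope q 89.66786442510987 z 0.16491197814616493Traceback (most recent call last):
  File "<stdin>", line 11, in <module>
    return _quantile_unchecked(
        a, q, axis, out, overwrite_input, method, keepdims, weights)
    return _ureduce(a,
                    func=_quantile_ureduce_func,
    ...<5 lines>...
                    overwrite_input=overwrite_input,
                    method=method)
    r = func(a, **kwargs)
    result = _quantile(arr,
                       quantiles=q,
    ...<2 lines>...
                       out=out,
                       weights=wgt)
    slices_having_nans = np.isnan(arr[-1, ...])
                                  ~~~^^^^^^^^^
IndexError: index -1 is out of bounds for axis 0 with size 0
```

Run:
```python
from h import *
p,d=cams.camera("top");i=cams.camera_info("top");T=np.linalg.inv(i["world_to_cam"])
V,U=np.mgrid[:420,:560]
W=(np.stack([(U-i["cx"])/i["fx"]*d,(V-i["cy"])/i["fy"]*d,d,np.ones_like(d)],-1)@T.T)[...,:3]
A=np.radians(9.5);c=np.array([.5392,-.1640])
for n,WW in(("now",W),("before",np.load("W.npy"))):
    q=(WW[...,:2]-c)*1e3;tx=q@[np.cos(A),np.sin(A)];ty=q@[-np.sin(A),np.cos(A)];z=WW[...,2]*1e3
    m=(tx>-15)&(tx<50)&(abs(ty)<45)&(z>120)&(z<200);f=np.polyfit(tx[m],z[m],1);print(n,m.sum(),"q",-f[0],"z",f[1])
    b=(tx<-40)&(tx>-80)&(abs(ty)<25)&(z>150)&(z<200)
    if b.any(): print("bar z",np.percentile(z[b],[50,90]),tx[b].mean())
```

```text
now 1566 q 0.007883263578130247 z 143.61650375181904
bar z [161.01157703 163.24890071] -58.91901746318068
before 1570 q 0.15278349310633002 z 155.31439282291484
bar z [180.57460668 183.06312022] -48.054620487247384
```

```bash
python3 -c "
from station import ctrl
print(ctrl.hand_in())"
```

```text
the job is handed in; nothing more can be done
None
```

The job is handed in, with no verdict returned: the cover stood open by itself, the cap is screwed fully home (pale line at the pip), the cover is shut again (about 0.01 rad), and I saw no sign that the tank or the oil can, tin and spanner had moved.

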